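Switch the bench's dust suction over to the wide port

ROBOT

A 6-joint arm with a two-finger parallel gripper is mounted at the origin on the work surface. World frame = base frame: x ahead of the robot, y to its left, z up, the work surface at z = 0. Lengths are in m, angles in rad, forces in N, time in s.
With the tool pointing down it reaches from about 0.325 to 0.85 m from the base axis. Payload 15.5 kg.
Tool frame: the origin (TCP) lies at the very end of the fingers, on their centre line; the grasp point (between the pads) lies 19 mm behind it; z points along the fingers, y is the line along which they close (so a half turn about z gives the same grasp; the last joint's range is limited). The gripper opens to 91 mm and grips with 3 to 60 N. Pads are 32 mm wide; open, the fingers measure 118 mm over their backs; the gripper's body (76 mm by 178 mm) begins 60 mm behind the grasp point.
Start: joints at [1.161, 0.494, 1.345, -0, 1.302, -0.096], TCP at [0.193, 0.594, 0.214] pointing down, gripper open.
Joint ranges: [-2.91, 2.91], [-0.82, 2.16], [0.22, 2.67], [-1.22, 4.37], [0.12, 2.79], [-3.08, 3.08]. Speed limits (rad/s): [1.89, 1.89, 2.57, 3.01, 3.01, 3.01].

INTERFACE

Orientations are given as a rotation vector (axis times angle).
In Python, from cell import read_state, get_image, sign_off gives the robot as it stands.
- The arm moves only by the tool arm_command, never from a script. Its argument "targets" is a list of rows, each a list of 3 entries, a list of its own where there are three numbers: the opening in per cent of the stroke, from 0 (shut) to 100 (fully open), then the shift along the world's x, y, z each as a share of 30 mm, from -1 to 1, then the turn, a rotation vector about the world's x, y, z each as a share of 0.08 rad, from -1 to 1. A call has 1 to 12 rows; each row shifts and turns the commanded pose from where the row before left it; what a row does not reach is not made up. A row lasts 1/10 s, in which the tool goes at most 50 mm and 8.59 degrees, less where a joint would pass 70% of its speed; a pose out of reach is approached as far as the arm can. A call with a number of a shift or a turn outside -1 to 1 is refused whole. A call with a gripper value outside its range is refused whole. The fingers move at their own pace and stop on an object; "squeeze" is the grip in N (left out, the last holds). Time passes only in rows, so rows that do not move let the fingers close. It gives the time, the measured TCP pose, the force, the opening and the grip force at its end, in the units of the state.
- read_state(): the state, without advancing time (a new reading comes with each control period).
- get_image(name): name is "scene" or "top" or "wrist"; returns a dict with "pixels" (420x560x3 uint8, red, green, blue), "mtx" (3x3 intrinsics, pixels), "dist" ([k1, k2, p1, p2, k3] as OpenCV has them; the pictures are not rectified), "R" (3x3) and "t" (3): a world point X has camera coordinates R X + t; the wrist camera has in their place "T_tool_cam" (4x4, takes a point from camera to tool coordinates, whose origin is the TCP and whose axes are the flange's). Camera axes: x right, y down, z forward; pixel columns grow to the right and rows downward; lengths in m; the calibration is good to about 2 mm. A picture is of the moment at which its call begins: read the wrist's pose just before it. There is no depth.
- sign_off(): hands the job in; it is judged then, once.
The state is a dict: "t": time; "qpos": joint angles; "qd": joint speeds; "tau": joint torques, N m; "eef_pos": TCP position; "tool_rot": TCP orientation; "force": force on the tool from outside, world axes, zero at the start; "torque": the same for the moment, N m; "finger_gap": opening from 0.0 (shut) to 1.0 (fully open); "gripper_force": force on a finger pad.
Only numpy, scipy, OpenCV 4.12 (cv2) and the standard library are available. Lean on these libraries where they do the work, as an engineer would, in place of code of your own. Each camera call takes 0.05 s, during which the arm holds its last target. There are 200 camera calls.

TASK

Switch the suction over to the wide port: first push the wide port's slide gate fully open, and only then push the slide gates of the two narrow ports fully shut, so that the wide gate alone is left open. Push the blades' upright tabs with the fingertips from one side; do not pinch or grip them, and leave everything else on the bench where it stands.

Things in the scene. Friction and masses are not known exactly. Their poses are not given: they have to be found in the camera images.
- wide_mouth (a point): the wide dust port, fixed to the bench: upright white pipe, bore 80 mm, outside 90 mm, through a flat square black gate housing 110 x 110 mm, 55 to 85 mm above the bench. Point: centre of the pipe's mouth, 120 mm above the bench. z up; the blade comes out of the housing in -x (roughly towards the robot)
- wide_gate (a joint): how far this port's blade is out: 0 shut against its stop, 0.080 m fully open against its stop. Level aluminium blade 88 mm wide, 68 to 72 mm above the bench, slides along x of wide_mouth (-x opens), rubs with 2.5 N plus 6 N per m/s, stays where left; an upright tab at its end
- wide_tab_back (a point): on the tab, an upright plate at the blade's end, 8 mm thick, 110 mm wide (y), 52 to 115 mm above the bench: the middle of its face towards the port (+x face), at 100 mm height, axes as the port's. 55 mm from the housing when shut (free gap above the blade); pushing this face in -x opens the gate
- wide_tab_front (a point): the middle of the same tab's outer (-x) face, at 100 mm height, axes as the port's; pushing this face in +x shuts the gate
- narrow1_mouth (a point): one of the two narrow dust ports, fixed to the bench: upright white pipe, bore 50 mm, outside 60 mm, through a flat square black gate housing 80 x 80 mm, 55 to 85 mm above the bench. Point: centre of the pipe's mouth, 120 mm above the bench. z up; the blade comes out of the housing in -x (roughly towards the robot)
- narrow1_gate (a joint): how far this port's blade is out: 0 shut against its stop, 0.050 m fully open against its stop. Level aluminium blade 58 mm wide, 68 to 72 mm above the bench, slides along x of narrow1_mouth (-x opens), rubs with 2.5 N plus 6 N per m/s, stays where left; an upright tab at its end
- narrow1_tab_back (a point): on the tab, an upright plate at the blade's end, 8 mm thick, 90 mm wide (y), 52 to 115 mm above the bench: the middle of its face towards the port (+x face), at 100 mm height, axes as the port's. 55 mm from the housing when shut (free gap above the blade); pushing this face in -x opens the gate
- narrow1_tab_front (a point): the middle of the same tab's outer (-x) face, at 100 mm height, axes as the port's; pushing this face in +x shuts the gate
- narrow2_mouth (a point): one of the two narrow dust ports, fixed to the bench: upright white pipe, bore 50 mm, outside 60 mm, through a flat square black gate housing 80 x 80 mm, 55 to 85 mm above the bench. Point: centre of the pipe's mouth, 120 mm above the bench. z up; the blade comes out of the housing in -x (roughly towards the robot)
- narrow2_gate (a joint): how far this port's blade is out: 0 shut against its stop, 0.050 m fully open against its stop. Level aluminium blade 58 mm wide, 68 to 72 mm above the bench, slides along x of narrow2_mouth (-x opens), rubs with 2.5 N plus 6 N per m/s, stays where left; an upright tab at its end
- narrow2_tab_back (a point): on the tab, an upright plate at the blade's end, 8 mm thick, 90 mm wide (y), 52 to 115 mm above the bench: the middle of its face towards the port (+x face), at 100 mm height, axes as the port's. 55 mm from the housing when shut (free gap above the blade); pushing this face in -x opens the gate
- narrow2_tab_front (a point): the middle of the same tab's outer (-x) face, at 100 mm height, axes as the port's; pushing this face in +x shuts the gate
- glue: bystander: loose white glue bottle, 50 mm across, 150 mm tall; origin at its underside's centre
- jar: bystander: loose glass jar, 54 mm across, 80 mm tall; origin at its underside's centre
- tape: bystander: loose black tape measure, 50 x 34 x 50 mm; origin at its underside's centre
- offcut: bystander: loose wood offcut, 45 x 45 x 70 mm standing; origin at its underside's centre
- pushblock: bystander: loose push block, 200 x 75 mm base with a handle, 115 mm tall; origin at its underside's centre
- mug: bystander: loose blue mug, 80 mm across, 95 mm tall; origin at its underside's centre
- driver: bystander: loose screwdriver lying; about 0.2 m long, on the bench

How it is judged:
On the way, in this order (a step that is already met when the one before it is completed fails the run):
1. the wide gate is fully open (within 6 mm of its stop) while both narrow gates are still at least 15 mm open (value of joint wide_gate above 0.074 m and value of joint each of narrow1_gate, narrow2_gate above 0.015 m), for 0.2 s.
2. both narrow gates are fully shut (within 5 mm) (value of joint each of narrow1_gate, narrow2_gate below 0.005 m), for 0.2 s.
At the end, for the whole second after the job is handed in: The wide gate is within 6 mm of fully open, both narrow gates are within 5 mm of fully shut, all three at rest, and no bystander is more than 30 mm from where it stood (all of step 2 and value of joint wide_gate above 0.074 m and velocity of joint wide_gate between -0.005 and 0.005 m/s and velocity of joint narrow1_gate between -0.005 and 0.005 m/s and velocity of joint narrow2_gate between -0.005 and 0.005 m/s and distance of each of glue, jar, tape, offcut, pushblock, mug, driver from where it was at the start of the episode below 0.03 m); the robot touches nothing.
It fails at once if a gate's tab is pinched: the fingers press on both of its faces at once (more than 3 N each) ((contact force between the fingers and wide_gate_c1 above 3 N and contact force between the fingers and wide_gate_c2 above 3 N) or (contact force between the fingers and narrow1_gate_c1 above 3 N and contact force between the fingers and narrow1_gate_c2 above 3 N) or (contact force between the fingers and narrow2_gate_c1 above 3 N and contact force between the fingers and narrow2_gate_c2 above 3 N)).
It fails at once if a bystander is lifted, knocked over or moved by more than 30 mm (distance of any of glue, jar, tape, offcut, pushblock, mug, driver from where it was at the start of the episode above 0.03 m or angle between any of glue, jar, tape, offcut, pushblock, mug's own z axis and vertical above 0.5 rad).
It also fails if it takes over 56 s, if anything falls off the work surface, if the arm or the gripper's body presses on something with over 40 N, if the wrist force passes 120 N, or if a joint passes its speed limit or range.

## Working session

There is one attempt and no reset: what is moved stays moved. The work goes in short steps, Python scripts to look and compute and a tool call to move; the robot and the scene stay as the last step left them, time stands still between calls to the robot, and variables do not carry over. Pictures are saved under pics/ and viewed, at most 10 in all, crops included, and the job is handed in when it is done.

Besides the shell and the picture viewer there is one more tool, called after ">>>" as name([rows], argument=value, ...), one row to a line, values as JSON. arm_command: Moves the arm, as the interface text tells. Shift numbers are shares of 30 mm and turn numbers shares of 0.08 rad, none past 1 either way. Its arguments: {"type":"object","properties":{"targets":{"type":"array"},"squeeze":{"type":"number"}},"required":["targets"]}

```bash
mkdir -p pics; python3 - <<'E'
from cell import *
import cv2,pickle
s=read_state();print(s)
d={}
for n in("scene","top"):
    g=get_image(n);d[n]=g
    cv2.imwrite(f"pics/{n}0.png",cv2.resize(g["pixels"][:,:,::-1],(800,600),interpolation=cv2.INTER_CUBIC))
    print(n,g["R"],g["t"],g["mtx"],g["dist"])
pickle.dump(d,open("d.pkl","wb"))
E
```

```text
{'t': 0.0, 'qpos': array([ 1.16147019e+00,  4.94192592e-01,  1.34612679e+00,  3.56939086e-06,
        1.30249885e+00, -9.54933928e-02]), 'qd': array([-1.05302463e-03,  7.57398220e-04, -3.01490563e-04,  8.14979339e-04,
       -1.43131345e-04,  6.72961730e-05]), 'tau': array([-1.34928581e-03, -8.78840518e+01, -3.81850576e+01,  7.09793949e-02,
        5.32148033e-02, -1.02121935e-04]), 'eef_pos': array([0.1927821 , 0.59412725, 0.21333389]), 'tool_rot': array([-4.90899811e-01, -3.10268825e+00,  1.86259753e-03]), 'force': array([0.51111517, 0.69018086, 1.26316302]), 'torque': array([-0.0083866 ,  0.01763472, -0.00378131]), 'gripper_force': 0.0, 'finger_gap': 0.9990996761527832}
scene [[-0.72124497  0.69259607  0.01078769]
 [ 0.55210919  0.58421248 -0.59487076]
 [-0.41830746 -0.42309156 -0.80374897]] [ 0.36888804 -0.22313559  1.52846074] [[427.14803418   0.         281.39586263]
 [  0.         427.14803418 209.48406472]
 [  0.           0.           1.        ]] [0.01557791 0.         0.         0.         0.        ]
top [[ 3.94856509e-02 -9.99220106e-01 -2.50973419e-04]
 [-9.78986032e-01 -3.86357791e-02 -2.00233928e-01]
 [ 2.00068070e-01  8.15206647e-03 -9.79748085e-01]] [-0.0153203   0.54990387  1.24632927] [[464.41936024   0.         280.67849432]
 [  0.         464.41936024 212.9832724 ]
 [  0.           0.           1.        ]] [-0.11156066  0.          0.          0.          0.        ]
```

View pics/top0.png

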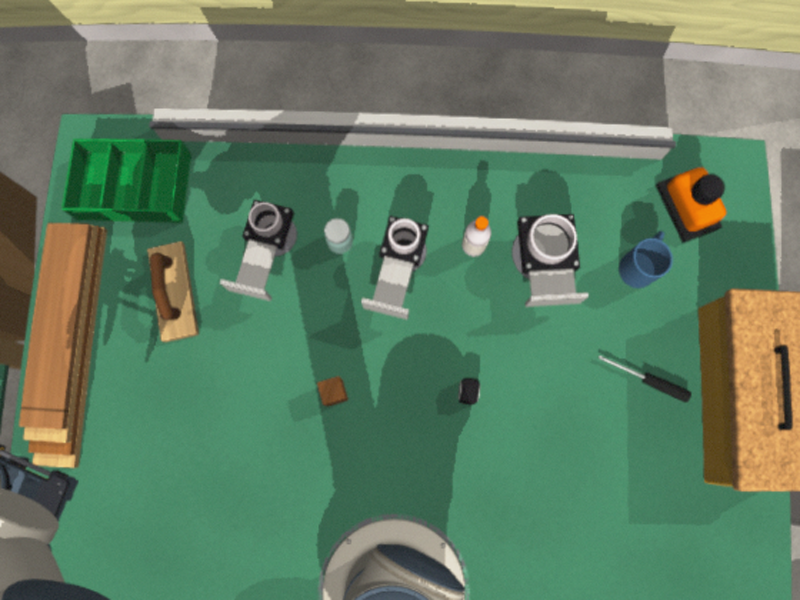

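View pics/scene0.png

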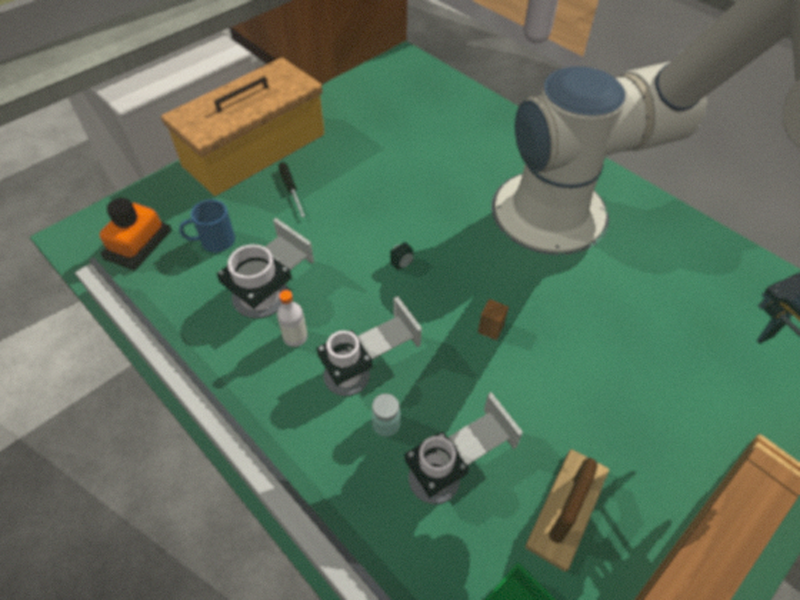

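The top view shows narrow ports at (268,218) and (405,236), and the wide port at (552,238), with their tabs below them. The tape measure (470,391) and offcut (332,391) stand in front. I'll enlarge the picture.

```bash
python3 - <<'E'
import cv2,pickle,numpy as np
d=pickle.load(open("d.pkl","rb"))
p=d["top"]["pixels"][:,:,::-1]
A=cv2.resize(p[135:227,150:310],None,fx=5,fy=5,interpolation=cv2.INTER_CUBIC)[:, :800]
B=cv2.resize(p[135:227,265:425],None,fx=5,fy=5,interpolation=cv2.INTER_CUBIC)
cv2.imwrite("pics/A.png",A);cv2.imwrite("pics/B.png",B)
E
```

```text
(no output)
```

View pics/A.png

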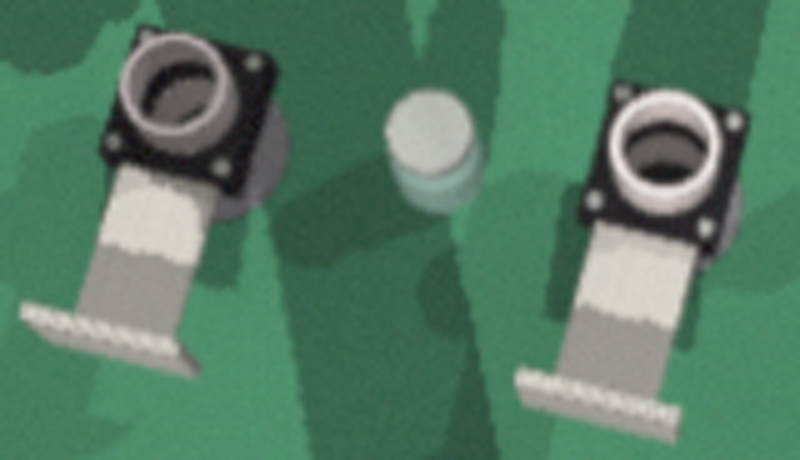

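View pics/B.png

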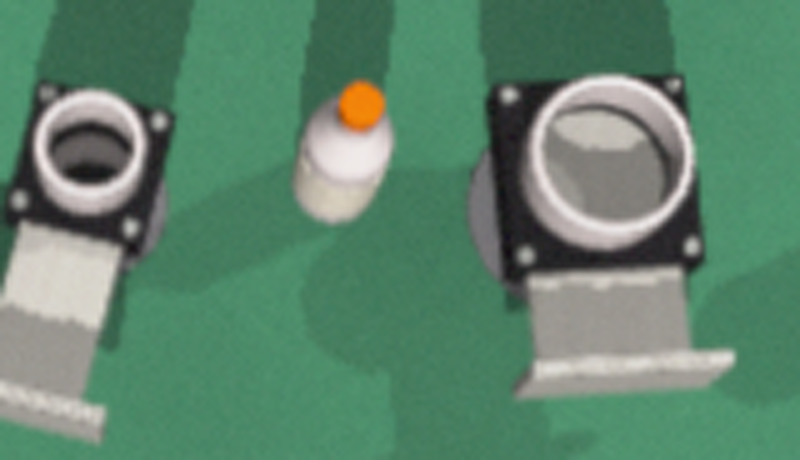

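In crop A, narrow-left has its mouth at (175,86) and tab back edge from (22,304) to (172,345). Narrow-mid has its mouth at (665,150) and tab edge from (518,370) to (680,408). In crop B, the wide port has its mouth at (610,158) and tab edge from (538,354) to (735,352). The glue bottle is close to the wide port's left side.

```bash
cat > h.py <<'E'
import cv2,pickle,numpy as np
d=pickle.load(open("d.pkl","rb"))
def ray(n,px,z,g=None):
    g=g or d[n]
    u=cv2.undistortPoints(np.array([[px]],float),g["mtx"],g["dist"])[0,0]
    C=-g["R"].T@g["t"]; r=g["R"].T@np.r_[u,1]
    return (C+r*(z-C[2])/r[2])[:2]
def proj(n,X,g=None):
    g=g or d[n]
    return cv2.projectPoints(np.array([X],float),cv2.Rodrigues(g["R"])[0],g["t"],g["mtx"],g["dist"])[0][0,0]
E
python3 - <<'E'
from h import *
np.set_printoptions(precision=4,suppress=True)
ports={"L":(150,(175,86),[(137,27),(275,68),(237,193),(103,155)],[(22,304),(172,345)]),
"M":(150,(665,150),[(613,82),(748,122),(712,248),(580,215)],[(518,370),(680,408)]),
"W":(265,(610,158),[(490,90),(683,75),(703,262),(507,280)],[(538,354),(735,352)])}
for k,(ox,m,c,t) in ports.items():
    f=lambda p,z:ray("top",((p[0]+.5)/5-.5+ox,(p[1]+.5)/5-.5+135),z)
    M=f(m,.12);C=[f(p,.085) for p in c];T=[f(p,.115) for p in t]
    # yaw: +x axis of port: from front corners to rear corners
    vx=(C[0]-C[3]+C[1]-C[2]);vy=(C[0]-C[1]+C[3]-C[2]);vt=T[0]-T[1]
    yaw=np.arctan2(vx[1],vx[0])
    hc=np.mean(C,0)
    e=np.array([np.cos(yaw),np.sin(yaw)])
    print(k,"mouth",M,"housing",hc,"yaw",yaw,np.arctan2(-vy[0],vy[1]),np.arctan2(-vt[0],vt[1]),"size",np.linalg.norm(vx)/2,np.linalg.norm(vy)/2,"tab",T,np.linalg.norm(vt),"tab dist",[(x-hc)@e for x in T])
for n,p,z in[("tape",(470,378),.05),("offcut",(331,382),.07),("gluecap",(482,223),.15),("jar",(338,232),.08),("muglip",(653,254),.095),("pushL",(150,250),.03),("pushR",(197,335),.03)]:
    print(n,ray("top",(p[0]*.7,p[1]*.7),z))
print(ray("top",(265+337/5,135+205/5),.02))
E
```

```text
L mouth [0.6984 0.2771] housing [0.6961 0.2767] yaw -0.18445091358693108 -0.25564492756492624 -0.22873976080009806 size 0.0769335167286902 0.08228204912971616 tab [array([0.5731, 0.3518]), array([0.5535, 0.2675])] 0.08655634940036273 tab dist [np.float64(-0.1346393504696518), np.float64(-0.13847157829640042)]
M mouth [0.6715 0.0059] housing [0.673  0.0068] yaw -0.21093364173455895 -0.23884399472776044 -0.19531586239654292 size 0.07806288028722745 0.07767809114037999 tab [array([0.547 , 0.0799]), array([ 0.5297, -0.0076])] 0.08920319958260599 tab dist [np.float64(-0.13849350341577654), np.float64(-0.1371004041630367)]
W mouth [ 0.679  -0.2787] housing [ 0.6794 -0.2787] yaw 0.08548315430632893 0.13098374677198626 0.0506335046185767 size 0.11057483194531349 0.1115701340091179 tab [array([ 0.5685, -0.2396]), array([ 0.574 , -0.3473])] 0.10785341467749449 tab dist [np.float64(-0.10717781748876948), np.float64(-0.11093571044115068)]
tape [ 0.4112 -0.1326]
offcut [0.3913 0.1332]
gluecap [ 0.6918 -0.1397]
jar [0.6856 0.1361]
muglip [ 0.6624 -0.4851]
pushL [0.6495 0.5309]
pushR [0.4763 0.4128]
[ 0.6741 -0.1406]
```

>>> arm_command([
  [0,[0.45,-0.98,0],[0,0,0.17]],
  [0,[0.45,-0.98,0],[0,0,0.17]],
  [0,[0.45,-0.98,0],[0,0,0.17]],
  [0,[0.45,-0.98,0],[0,0,0.17]],
  [0,[0.45,-0.98,0],[0,0,0.17]],
  [0,[0.45,-0.98,0],[0,0,0.17]],
  [0,[0.45,-0.98,0],[0,0,0.17]],
  [0,[0.45,-0.98,0],[0,0,0.17]],
  [0,[0.45,-0.98,0],[0,0,0.17]],
  [0,[0.45,-0.98,0],[0,0,0.17]],
  [0,[0.45,-0.98,0],[0,0,0.17]],
  [0,[0.45,-0.98,0],[0,0,0.17]],
])

```text
t: 1.3
eef_pos: [0.3551, 0.2404, 0.2138]
tool_rot: [-0.235, -3.133, 0.0]
force: [0.9, 0.6, 0.0]
finger_gap: 0.008
gripper_force: 0.0
```

>>> arm_command([
  [0,[0.45,-0.98,0],[0,0,0.17]],
  [0,[0.45,-0.98,0],[0,0,0.17]],
  [0,[0.45,-0.98,0],[0,0,0.17]],
  [0,[0.45,-0.98,0],[0,0,0.17]],
  [0,[0.45,-0.98,0],[0,0,0.17]],
  [0,[0.45,-0.98,0],[0,0,0.17]],
  [0,[0.45,-0.98,0],[0,0,0.17]],
  [0,[0.45,-0.98,0],[0,0,0.17]],
  [0,[0.45,-0.98,0],[0,0,0.17]],
  [0,[0.45,-0.98,0],[0,0,0.17]],
  [0,[0.45,-0.98,0],[0,0,0.17]],
  [0,[0.45,-0.98,0],[0,0,0.17]],
])

```text
t: 2.5
eef_pos: [0.5171, -0.1124, 0.2137]
tool_rot: [0.02, -3.141, -0.0]
force: [-0.8, 1.2, 0.1]
finger_gap: 0.004
gripper_force: 0.0
```

>>> arm_command([
  [0,[0.45,-0.98,0],[0,0,0.17]],
  [0,[0.45,-0.98,0],[0,0,0.17]],
  [0,[0.45,-0.98,0],[0,0,0.17]],
  [0,[0.45,-0.98,0],[0,0,0.17]],
  [0,[0.45,-0.98,0],[0,0,0.17]],
  [0,[0.45,-0.98,0],[0,0,0.17]],
  [0,[0,0,0],[0,0,0]],
  [0,[0,0,0],[0,0,0]],
])

```text
t: 3.3
eef_pos: [0.5976, -0.2878, 0.2132]
tool_rot: [0.146, -3.137, -0.001]
force: [-0.8, 0.1, -0.9]
finger_gap: 0.006
gripper_force: 0.0
```

>>> arm_command([
  [0,[0,0,-0.8],[0,0,0]],
  [0,[0,0,-0.8],[0,0,0]],
  [0,[0,0,-0.8],[0,0,0]],
  [0,[0,0,-0.5],[0,0,0]],
  [0,[0,0,-0.5],[0,0,0]],
  [0,[0,0,-0.5],[0,0,0]],
  [0,[0,0,0],[0,0,0]],
  [0,[0,0,0],[0,0,0]],
])

```text
t: 4.1
eef_pos: [0.598, -0.2874, 0.0971]
tool_rot: [0.148, -3.138, -0.0]
force: [-0.0, -0.6, 1.0]
finger_gap: 0.002
gripper_force: 0.0
```

```bash
python3 - <<'E'
from cell import *
import cv2
s=read_state();print(s["eef_pos"],s["force"])
p=get_image("scene")["pixels"][:,:,::-1]
cv2.imwrite("pics/s1.png",cv2.resize(p[130:250,120:280],(800,600),interpolation=cv2.INTER_CUBIC))
E
```

```text
[ 0.59797872 -0.28738611  0.097105  ] [-0.02515983 -0.61482943  0.97316823]
```

View pics/s1.png

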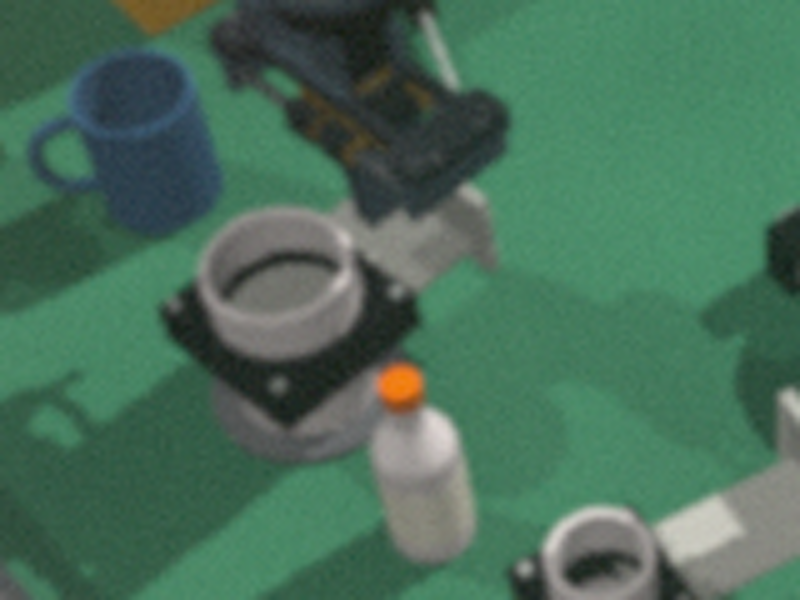

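The fingertips (385,205) are in the gap between the tab and the pipe, so I'll push the wide gate open.

>>> arm_command([
  [0,[-0.35,-0.03,0],[0,0,0]],
  [0,[-0.35,-0.03,0],[0,0,0]],
  [0,[-0.35,-0.03,0],[0,0,0]],
  [0,[-0.35,-0.03,0],[0,0,0]],
  [0,[-0.35,-0.03,0],[0,0,0]],
  [0,[-0.35,-0.03,0],[0,0,0]],
  [0,[-0.35,-0.03,0],[0,0,0]],
  [0,[-0.35,-0.03,0],[0,0,0]],
  [0,[0,0,0],[0,0,0]],
])

```text
t: 5.05
eef_pos: [0.512, -0.2945, 0.0967]
tool_rot: [0.147, -3.137, -0.002]
force: [-0.3, -0.4, 0.1]
finger_gap: 0.003
gripper_force: 0.0
```

>>> arm_command([
  [0,[-0.1,-0.01,0],[0,0,0]],
  [0,[-0.1,-0.01,0],[0,0,0]],
  [0,[0,0,0],[0,0,0]],
])

```text
t: 5.35
eef_pos: [0.5096, -0.2949, 0.0969]
tool_rot: [-0.147, 3.135, 0.0]
force: [13.6, 4.9, -5.5]
finger_gap: 0.005
gripper_force: 6.9
```

>>> arm_command([
  [0,[-0.1,-0.01,0],[0,0,0]],
  [0,[0,0,0],[0,0,0]],
  [0,[0,0,0],[0,0,0]],
])

```text
t: 5.65
eef_pos: [0.5094, -0.295, 0.097]
tool_rot: [-0.147, 3.131, -0.001]
force: [32.0, 11.1, -15.6]
finger_gap: 0.006
gripper_force: 16.4
```

>>> arm_command([
  [0,[0.2,0,0],[0,0,0]],
  [0,[0.2,0,0],[0,0,0]],
  [0,[0,0,0.6],[0,0,0]],
  [0,[0,0,1],[0,0,0]],
  [0,[0,0,1],[0,0,0]],
  [0,[0,0,1],[0,0,0]],
])

```text
t: 6.25
eef_pos: [0.5166, -0.2954, 0.2058]
tool_rot: [0.148, -3.137, -0.001]
force: [0.9, -0.1, -0.2]
finger_gap: 0.009
gripper_force: 0.0
```

>>> arm_command([
  [0,[-0.1,0.95,0],[0,0,-0.31]],
  [0,[-0.1,0.95,0],[0,0,-0.31]],
  [0,[-0.1,0.95,0],[0,0,-0.31]],
  [0,[-0.1,0.95,0],[0,0,-0.31]],
  [0,[-0.1,0.95,0],[0,0,-0.31]],
  [0,[-0.1,0.95,0],[0,0,-0.31]],
  [0,[-0.1,0.95,0],[0,0,-0.31]],
  [0,[-0.1,0.95,0],[0,0,-0.31]],
  [0,[-0.1,0.95,0],[0,0,-0.31]],
  [0,[-0.1,0.95,0],[0,0,-0.31]],
  [0,[-0.1,0.95,0],[0,0,-0.31]],
  [0,[-0.1,0.95,0],[0,0,-0.31]],
])

```text
t: 7.45
eef_pos: [0.4804, 0.0475, 0.2049]
tool_rot: [-0.32, -3.125, 0.001]
force: [0.3, -0.8, -0.1]
finger_gap: 0.004
gripper_force: 0.0
```

```bash
python3 - <<'E'
from cell import *
import cv2
s=read_state();print(s["eef_pos"],s["force"],s["tool_rot"])
p=get_image("scene")["pixels"][:,:,::-1]
cv2.imwrite("pics/s2.png",cv2.resize(p[120:360,120:440],(800,600),interpolation=cv2.INTER_CUBIC))
E
```

```text
[0.48043488 0.04745785 0.20486367] [ 0.30467476 -0.834491   -0.11427875] [-3.20389421e-01 -3.12450609e+00  5.41441891e-04]
```

View pics/s2.png

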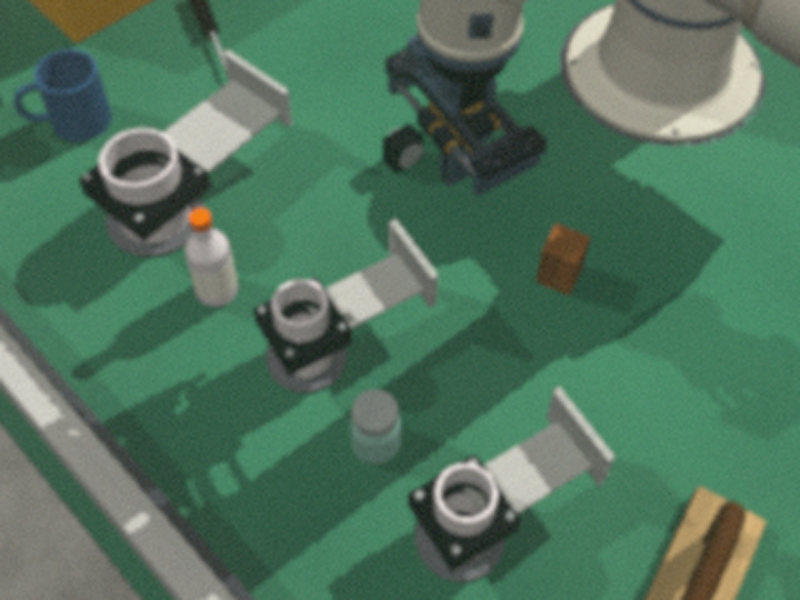

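The wide tab (258,85) is well out and nothing else has moved. Next I'll lower in front of the middle tab and push it shut.

>>> arm_command([
  [0,[0,0,-0.8],[0,0,0]],
  [0,[0,0,-0.8],[0,0,0]],
  [0,[0,0,-0.8],[0,0,0]],
  [0,[0,0,-0.8],[0,0,0]],
  [0,[0,0,-0.5],[0,0,0]],
  [0,[0,0,0],[0,0,0]],
  [0,[0,0,0],[0,0,0]],
])

```text
t: 8.2
eef_pos: [0.4809, 0.0463, 0.0941]
tool_rot: [-0.319, -3.125, 0.0]
force: [0.2, 0.3, -0.9]
finger_gap: 0.006
gripper_force: 0.0
```

>>> arm_command([
  [0,[0.3,-0.065,0],[0,0,0]],
  [0,[0.3,-0.065,0],[0,0,0]],
  [0,[0.3,-0.065,0],[0,0,0]],
  [0,[0.3,-0.065,0],[0,0,0]],
  [0,[0.3,-0.065,0],[0,0,0]],
  [0,[0.3,-0.065,0],[0,0,0]],
  [0,[0.3,-0.065,0],[0,0,0]],
  [0,[0.3,-0.065,0],[0,0,0]],
  [0,[0,0,0],[0,0,0]],
])

```text
t: 9.1
eef_pos: [0.5545, 0.0304, 0.0939]
tool_rot: [0.319, 3.124, -0.0]
force: [0.2, -0.1, -0.2]
finger_gap: 0.006
gripper_force: 0.0
```

>>> arm_command([
  [0,[0.1,-0.02,0],[0,0,0]],
  [0,[0.1,-0.02,0],[0,0,0]],
  [0,[0,0,0],[0,0,0]],
])

```text
t: 9.4
eef_pos: [0.5565, 0.03, 0.0936]
tool_rot: [-0.318, -3.121, -0.0]
force: [-12.1, 3.1, 8.6]
finger_gap: 0.005
gripper_force: 6.4
```

>>> arm_command([
  [0,[0.1,-0.02,0],[0,0,0]],
  [0,[0,0,0],[0,0,0]],
  [0,[0,0,0],[0,0,0]],
])

```text
t: 9.7
eef_pos: [0.5567, 0.0299, 0.0935]
tool_rot: [-0.318, -3.116, -0.0]
force: [-28.5, 6.7, 21.5]
finger_gap: 0.007
gripper_force: 14.4
```

>>> arm_command([
  [0,[-0.3,0.06,0],[0,0,0]],
  [0,[-0.3,0.06,0],[0,0,0]],
  [0,[0,0,0.6],[0,0,0]],
  [0,[0,0,1],[0,0,0]],
  [0,[0,0,1],[0,0,0]],
  [0,[0,0,1],[0,0,0]],
])

```text
t: 10.3
eef_pos: [0.5437, 0.0327, 0.2031]
tool_rot: [0.319, 3.125, 0.0]
force: [0.9, 0.2, 0.9]
finger_gap: 0.006
gripper_force: 0.0
```

>>> arm_command([
  [0,[-0.12,0.95,0],[0,0,0]],
  [0,[-0.12,0.95,0],[0,0,0]],
  [0,[-0.12,0.95,0],[0,0,0]],
  [0,[-0.12,0.95,0],[0,0,0]],
  [0,[-0.12,0.95,0],[0,0,0]],
  [0,[-0.12,0.95,0],[0,0,0]],
  [0,[-0.12,0.95,0],[0,0,0]],
  [0,[-0.12,0.95,0],[0,0,0]],
  [0,[-0.12,0.95,0],[0,0,0]],
  [0,[-0.12,0.95,0],[0,0,0]],
  [0,[0,0,0],[0,0,0]],
])

```text
t: 11.4
eef_pos: [0.5073, 0.3205, 0.2018]
tool_rot: [0.315, 3.125, 0.002]
force: [0.9, -0.4, -0.5]
finger_gap: 0.003
gripper_force: 0.0
```

>>> arm_command([
  [0,[0,0,-0.8],[0,0,0]],
  [0,[0,0,-0.8],[0,0,0]],
  [0,[0,0,-0.8],[0,0,0]],
  [0,[0,0,-0.7],[0,0,0]],
  [0,[0,0,-0.5],[0,0,0]],
  [0,[0,0,0],[0,0,0]],
  [0,[0,0,0],[0,0,0]],
])

```text
t: 12.1
eef_pos: [0.5081, 0.3173, 0.0943]
tool_rot: [0.319, 3.125, -0.0]
force: [0.9, -0.8, 1.1]
finger_gap: 0.009
gripper_force: 0.0
```

>>> arm_command([
  [0,[0.3,-0.065,0],[0,0,0]],
  [0,[0.3,-0.065,0],[0,0,0]],
  [0,[0.3,-0.065,0],[0,0,0]],
  [0,[0.3,-0.065,0],[0,0,0]],
  [0,[0.3,-0.065,0],[0,0,0]],
  [0,[0.3,-0.065,0],[0,0,0]],
  [0,[0.3,-0.065,0],[0,0,0]],
  [0,[0.3,-0.065,0],[0,0,0]],
  [0,[0,0,0],[0,0,0]],
])

```text
t: 13.0
eef_pos: [0.5806, 0.3017, 0.0937]
tool_rot: [-0.319, -3.125, 0.0]
force: [0.0, -0.7, -0.2]
finger_gap: 0.006
gripper_force: 0.0
```

>>> arm_command([
  [0,[0.1,-0.02,0],[0,0,0]],
  [0,[0.1,-0.02,0],[0,0,0]],
  [0,[0,0,0],[0,0,0]],
])

```text
t: 13.3
eef_pos: [0.5811, 0.3015, 0.0937]
tool_rot: [-0.317, -3.116, 0.001]
force: [-34.8, 9.6, 23.6]
finger_gap: 0.003
gripper_force: 17.9
```

At the stop. I'll back off, lift, pull away and check.

>>> arm_command([
  [0,[-0.4,0.06,0],[0,0,0]],
  [0,[-0.4,0.06,0],[0,0,0]],
  [0,[0,0,0.6],[0,0,0]],
  [0,[0,0,1],[0,0,0]],
  [0,[0,0,1],[0,0,0]],
  [0,[0,0,1],[0,0,0]],
  [0,[-0.9,0,0.3],[0,0,0]],
  [0,[-0.9,0,0],[0,0,0]],
  [0,[-0.9,0,0],[0,0,0]],
  [0,[-0.9,0,0],[0,0,0]],
  [0,[-0.5,0,0],[0,0,0]],
  [0,[0,0,0],[0,0,0]],
])

```text
t: 14.5
eef_pos: [0.4376, 0.3043, 0.2111]
tool_rot: [-0.317, -3.125, 0.0]
force: [-0.1, -0.8, 0.4]
finger_gap: 0.002
gripper_force: 0.0
```

```bash
python3 - <<'E'
from cell import *
import cv2
s=read_state();print(s["t"],s["eef_pos"],s["force"])
p=get_image("top")["pixels"][:,:,::-1]
cv2.imwrite("pics/t2.png",cv2.resize(p[120:300,90:500],(800,351),interpolation=cv2.INTER_CUBIC))
E
```

```text
14.5 [0.43759072 0.30432787 0.21113045] [-0.09621621 -0.8475537   0.41581341]
```

View pics/t2.png

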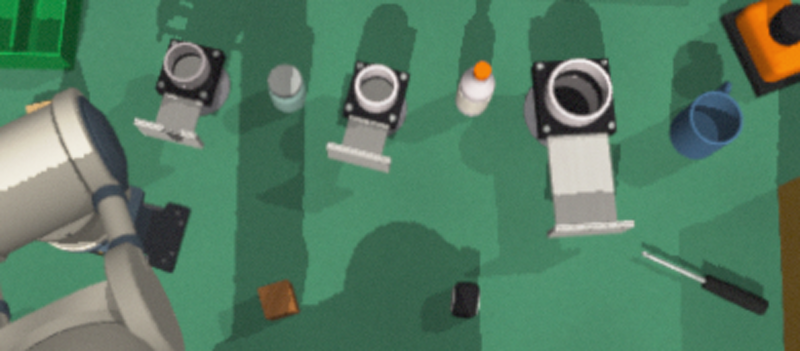

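The wide tab (592,228) is fully out, with the bore dark. Both narrow tabs (168,132) and (360,157) are in, with their bores blocked. The visible bystanders haven't moved, and the push block is hidden behind the arm.

```bash
python3 -c "
from cell import *
print(sign_off())"
```

```text
the job is handed in; nothing more can be done
None
```

The wide gate was pushed open to its stop first, then both narrow gates shut to theirs, and the job was handed in at about 14.5 s; the visible bystanders hadn't moved, though the arm hid the push block in the last picture.

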